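# Fit a price-card clip in its counter stand

### The arm

A 6-joint arm with a two-finger parallel gripper is mounted at the origin on the work surface. World frame = base frame: x ahead of the robot, y to its left, z up, the work surface at z = 0. Lengths are in m, angles in rad, forces in N, time in s.
With the tool pointing down it reaches from about 0.25 to 0.775 m from the base axis. Payload 4 kg.
Tool frame: the origin (TCP) lies at the very end of the fingers, on their centre line; the grasp point (between the pads) lies 19 mm behind it (robot.pinch_z is the distance from the TCP to the grasp point, in m); z points along the fingers, y is the line along which they close (so a half turn about z gives the same grasp; the last joint's range is limited). The gripper opens to 94 mm and grips with 3 to 60 N. Pads are 16 mm wide; open, the fingers measure 119 mm over their backs; the gripper's body (75 mm by 177 mm) begins 78 mm behind the grasp point.
Start: joints at [1.175, 0.087, 1.371, -0, 1.684, -0.103], TCP at [0.159, 0.527, 0.206] pointing down, gripper open.
Joint ranges: [-3.1, 3.1], [-0.76, 2.03], [0.27, 2.55], [-1.08, 4.22], [0.17, 2.65], [-2.57, 2.57]. Speed limits (rad/s): [2.79, 2.79, 3.14, 3.14, 3.14, 3.14].

### API

Orientations are given as [roll, pitch, yaw] about the fixed x, y, z axes, in that order (R = Rz(yaw) Ry(pitch) Rx(roll)).
In Python, from bench import robot gives the robot as it stands.
- The arm moves only by the tool arm_command, never from a script. Its argument "targets" is one flat list of numbers, 7 for each row, row after row: the turn, a rotation vector about the tool's x, y, z in degrees, then the shift along the tool's x, y, z in mm, then the closure, from -1 (fully open) to 1 (shut). In form: [ax, ay, az, x, y, z, hand, ax, ay, az, x, y, z, hand, ...]. A call has 1 to 20 rows; each row is the pose to reach, as a shift and turn from the pose commanded when the call began, along the tool's axes at that moment; what a row does not reach only later rows make up. A row lasts 1/10 s, in which the tool goes at most 50 mm and 8.59 degrees, less where a joint would pass 70% of its speed; a pose out of reach is approached as far as the arm can. A call with a gripper value outside its range is refused whole. The fingers move at their own pace and stop on an object; the grip force is fixed at half the most. Time passes only in rows, so rows that repeat a pose let the fingers close. It gives the time, the measured TCP pose, the force, the opening and the grip force at its end, in the units of the state.
- robot.get_obs(): the state, without advancing time (a new reading comes with each control period).
- robot.snapshot(name): name is "side" or "top" or "wrist"; returns a dict with "color" (384x512x3 uint8, red, green, blue), "range_z" (384x512 float32, m along the optical axis (not along the pixel's ray), 0 where there is no reading), "fx", "fy", "cx", "cy" (pixels), "dist_coeffs" ([k1, k2, p1, p2, k3] as OpenCV has them; the pictures are not rectified), "T" (4x4, takes a point from camera to world coordinates); the wrist camera has in their place "T_tool_cam" (4x4, takes a point from camera to tool coordinates, whose origin is the TCP and whose axes are the flange's). Camera axes: x right, y down, z forward; pixel columns grow to the right and rows downward; lengths in m; the calibration is good to about 2 mm. A picture is of the moment at which its call begins: read the wrist's pose just before it.
- robot.close_job(): hands the job in; it is judged then, once.
The state is a dict: "time": time; "joint_positions": joint angles; "qvel": joint speeds; "joint_torque": joint torques, N m; "tool_pos": TCP position; "ee_rot": TCP orientation; "wrist_force": force on the tool from outside, world axes, zero at the start; "wrist_torque": the same for the moment, N m; "width": finger opening in m; "finger_force": force on a finger pad.
Only numpy, scipy, OpenCV 4.12 (cv2) and the standard library are available. Lean on these libraries where they do the work, as an engineer would, in place of code of your own. Each camera call takes 0.05 s, during which the arm holds its last target. There are 200 camera calls.

### The job

Take the price-card clip (the one with the tall narrow round head) out of the wooden rack and push its stem gently down the open collet of the counter stand until it is fully home on the bottom. Then turn the stand's hexagon nut clockwise, seen from above, until the jaws hold the stem snugly, without forcing it, and let go; leave the mushroom-headed plug and the other things on the counter where they are.

Things in the scene. Friction and masses are not known exactly. Their poses are not given: they have to be found in the camera images.
- clip_head (a point): centre of the price-card clip's head, an upright aluminium cylinder 22 mm in diameter and 24 mm high with a dark slot across its top; z up along the stem; 67 mm above the stem's foot. At the start the clip stands in one of the rack's two holes, its stem 45 mm deep, the head's underside 10 mm above the rack's top
- clip_foot (a point): middle of the flat lower end of the clip's stem, 67 mm under the head's centre; z up along the stem. The stem is round steel, 12 mm in diameter and 55 mm long, bevelled at the foot (3 mm high, 2 mm in)
- clip: the price-card clip as a whole, about 50 to 100 g; its origin is the foot of the stem
- rack: fixed plywood block, 50 (x) x 130 (y) x 52 mm high, origin under its centre. Two holes 14 mm wide and 45 mm deep at y = +36 and -36 mm in its own frame, one with the clip, the other with the plug
- plug: blanking plug to be left in the rack: the same stem with a flat dark mushroom head, 38 mm in diameter and 9 mm high. Origin: the foot of its stem
- stand: the fixed counter stand, origin under its centre: a dark steel foot 96 mm in diameter, a post 34 mm thick, a square neck of 24 mm, and on top the hexagon nut with the collet in it: nut from 66 to 90 mm, tops of the jaws 92 mm above the counter. With the stem fully home the head's underside is 101 mm, its top 125 mm above the counter
- bore_floor (a point): middle of the bottom of the stand's bore, 46 mm above the counter, on the stand's axis (z up). The open jaws leave a hole 13.6 to 17.8 mm wide; from 16 mm above this point down the bore is 13 mm wide, with a 1 mm bevel. A rubber ring about 8 mm above the bottom drags on the stem: it must be pushed the last 4 mm with a few N (under 10), until it stops dead
- seat: the bottom and square neck of the stand's bore, a fixed part of the stand; origin on the axis at counter height. 15 to 20 N of push is enough to know that the stem is home; 40 N on it is too much
- nut_grip (a point): point on the axis of the aluminium hexagon nut, 8 mm under its top, 82 mm above the counter: a good height to grip. 36 mm across flats, 24 mm high; its x axis is the normal of one flat (flats every 60 degrees), z up. Clockwise seen from above tightens; it stays where it is left. With the clip home, the clip's head (22 mm wide) stands up to 43 mm above this point
- nut: the nut itself, origin on the axis at counter height. Its friction is 0.4 N m either way, so a reading at rest may have either sign: compare readings taken alike. Its start is unknown and its angle does not tell: the jaws meet the stem after 0.3 to 1.2 rad, then 1 rad more adds 0.4 N m and 55 N per jaw. Snug is 0.1 to 0.18 N m more than free, 0.25 to 0.45 rad past contact; 0.55 is too tight
- collet: the split collet in the nut: three steel jaws (3 x 9 x 28 mm, 120 degrees apart) that close on the stem as the nut is tightened. Origin on the axis at counter height; it does not move with the jaws. The jaws should press the stem with about 15 to 25 N each
- water: bystander: water bottle, 64 mm in diameter, 200 mm high; origin under its centre
- tub: bystander: empty white plastic tub, 90 mm in diameter, 100 mm high; origin under its centre
- carton: bystander: low red carton of 110 x 160 x 42 mm; origin under its centre

How it is judged:
By the outcome, as a careful person would: the job done as asked, in the order asked, and still so for the second after the job is handed in, with the robot touching nothing.
It also fails if it takes over 64 s, if anything falls off the work surface, if the arm or the gripper's body presses on something with over 40 N, if the wrist force passes 120 N, or if a joint passes its speed limit or range.

## Working session

There is one attempt and no reset: what is moved stays moved. The work goes in short steps, Python scripts to look and compute and a tool call to move; the robot and the scene stay as the last step left them, time stands still between calls to the robot, and variables do not carry over. Pictures are saved under pics/ and viewed, at most 10 in all, crops included, and the job is handed in when it is done.

Besides the shell and the picture viewer there is one more tool, called after "Emit:" as name(argument=value, ...) on one line, values as JSON. arm_command: Moves the arm, as the interface text tells. Its arguments: {"type":"object","properties":{"targets":{"type":"array"}},"required":["targets"]}

```bash
ls; mkdir -p pics; python3 - <<'E'
from bench import robot
import cv2,numpy as np
o=robot.get_obs()
for k,v in o.items(): print(k,np.round(v,4))
ims=[]
for n in ("side","top"):
    s=robot.snapshot(n); np.savez(f"pics/{n}0.npz",**s)
    print(n,s["fx"],s["fy"],s["cx"],s["cy"],s["dist_coeffs"]);print(np.round(s["T"],3))
    ims.append(s["color"][...,::-1])
cv2.imwrite("pics/side0.png",cv2.resize(ims[0],(800,600)))
cv2.imwrite("pics/top0.png",cv2.resize(ims[1],(800,600)))
print(robot.pinch_z)
E
```

```text
pics
time 0.0
joint_positions [ 1.1749  0.088   1.3722 -0.      1.6836 -0.1031]
qvel [-0.      0.0005  0.0006  0.0014 -0.0016 -0.0023]
joint_torque [ 4.00000e-04 -3.40175e+01 -3.02432e+01  7.19000e-02  3.27000e-02
 -2.00000e-04]
tool_pos [0.1586 0.5261 0.2043]
ee_rot [-3.1394e+00 -2.0000e-04  2.8488e+00]
wrist_force [-0.8891 -1.0163 -0.2443]
wrist_torque [0.0013 0.0071 0.0607]
finger_force 0.0
width 0.0939
side 471.02743385383565 471.02743385383565 263.6394598222268 188.61161184602966 [-0.15703937  0.          0.          0.          0.        ]
[[ 0.968 -0.181  0.176  0.352]
 [-0.252 -0.744  0.619 -0.837]
 [ 0.018 -0.643 -0.765  1.139]
 [ 0.     0.     0.     1.   ]]
top 494.75722341918214 494.75722341918214 258.193121725544 188.29642863703623 [0.07186069 0.         0.         0.         0.        ]
[[-0.017 -0.995  0.095  0.467]
 [-1.     0.015 -0.02   0.017]
 [ 0.018 -0.095 -0.995  1.503]
 [ 0.     0.     0.     1.   ]]
0.0188
```

View pics/side0.png

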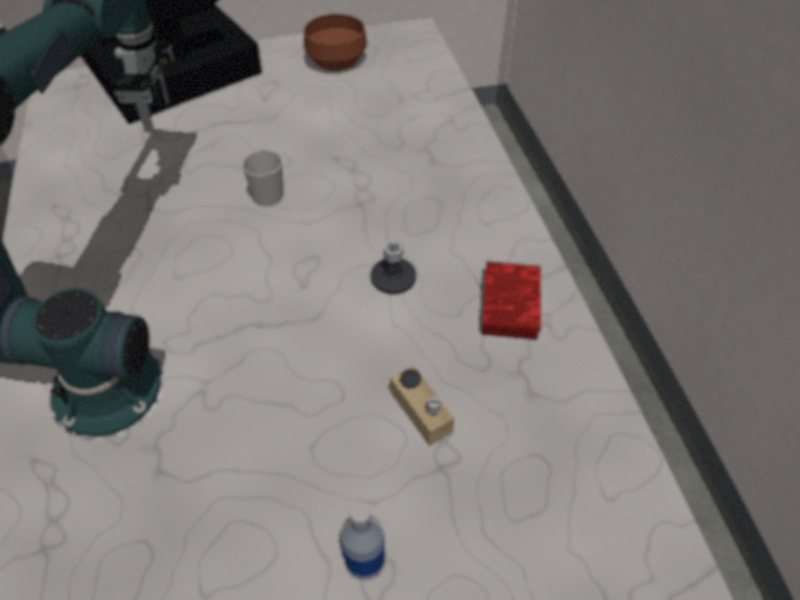

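View pics/top0.png

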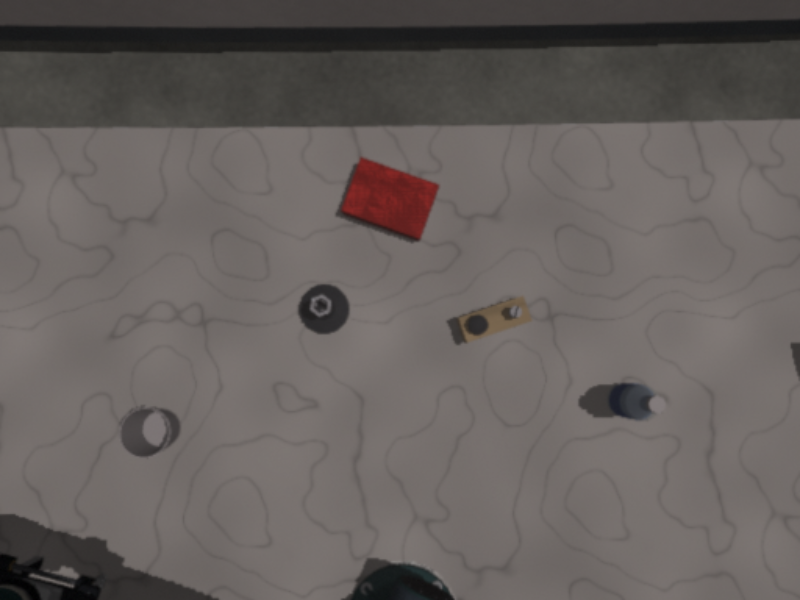

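The side view shows the stand's nut at about (393,250), the rack's plug at (410,378) and the clip at (433,406). In the top view the nut is at (320,305), the plug at (476,324) and the clip at (514,311), all in 800x600 pixels. Next I'll turn these into positions.

```bash
cat > h.py <<'E'
import numpy as np,cv2
from scipy.spatial.transform import Rotation as R
def ray(s,uv,T=None):
    K=np.array([[s["fx"],0,s["cx"]],[0,s["fy"],s["cy"]],[0,0,1]],float)
    p=cv2.undistortPoints(np.array(uv,float).reshape(-1,1,2),K,np.array(s["dist_coeffs"],float))[:,0]
    T=s["T"] if T is None else T
    return T[:3,3],np.c_[p,np.ones(len(p))]@T[:3,:3].T
def plane(s,uv,z,T=None):
    c,d=ray(s,uv,T); return c+d*((z-c[2])/d[:,2])[:,None]
def tool_T(o):
    T=np.eye(4);T[:3,:3]=R.from_euler("xyz",o["ee_rot"]).as_matrix();T[:3,3]=o["tool_pos"];return T
def proj(s,P,T):
    P=np.atleast_2d(P);C=np.linalg.inv(T);K=np.array([[s["fx"],0,s["cx"]],[0,s["fy"],s["cy"]],[0,0,1]],float)
    return cv2.projectPoints(P,cv2.Rodrigues(C[:3,:3])[0],C[:3,3],K,np.array(s["dist_coeffs"],float))[0][:,0]
def tri(r1,r2):
    A=[];b=[]
    for c,d in (r1,r2):
        d=d[0]/np.linalg.norm(d[0]);M=np.eye(3)-np.outer(d,d);A.append(M);b.append(M@c)
    x=np.linalg.lstsq(np.vstack(A),np.hstack(b),rcond=None)[0];return x
E
python3 - <<'E'
from h import *
t=dict(np.load("pics/top0.npz"));s=dict(np.load("pics/side0.npz"))
q=.64
def two(a,b): return np.round(tri(ray(t,[a[0]*q,a[1]*q]),ray(s,[b[0]*q,b[1]*q])),4)
print("nut top~90",two((320,305),(393,250)),"plug 61",two((476,324),(410,378)),"clip 86",two((514,311),(433,406)))
print("by plane nut",plane(t,[320*q,305*q],.09),"clip",plane(t,[514*q,311*q],.085),"plug",plane(t,[476*q,324*q],.06))
for n,c in(("t",t),("s",s)):
    h=cv2.cvtColor(c["color"],cv2.COLOR_RGB2HSV);m=cv2.inRange(h,(10,80,60),(28,255,255))
    if n=="s":m[:150]=0
    cs=cv2.findContours(m,0,2)[0];k=max(cs,key=cv2.contourArea);r=cv2.minAreaRect(k);b=cv2.boxPoints(r)
    print(n,r);print(np.round(plane(c,b,.052),4), np.round(plane(c,[r[0]],.052),4))
E
```

```text
nut top~90 [0.587  0.1431 0.078 ] plug 61 [ 0.5479 -0.1465  0.0585] clip 86 [ 0.5702 -0.2169  0.0677]
by plane nut [[0.5846299  0.14226135 0.09      ]] clip [[ 0.56841213 -0.21393865  0.085     ]] plug [[ 0.5469148  -0.14613751  0.06      ]]
t ((315.8000183105469, 203.90000915527344), (15.495161056518555, 43.95566177368164), 71.56504821777344)
[[ 0.5593 -0.1116  0.052 ]
 [ 0.5984 -0.2356  0.052 ]
 [ 0.5548 -0.2486  0.052 ]
 [ 0.5159 -0.1249  0.052 ]] [[ 0.557  -0.1802  0.052 ]]
s ((269.5621643066406, 259.27301025390625), (46.539085388183594, 19.55670928955078), 53.97262191772461)
[[ 0.5081 -0.1466  0.052 ]
 [ 0.5598 -0.12    0.052 ]
 [ 0.5996 -0.254   0.052 ]
 [ 0.55   -0.2769  0.052 ]] [[ 0.5547 -0.2012  0.052 ]]
```

```bash
cat >> h.py <<'E'
def plan(o,pos,yaw=None):
    "shift in tool axes (mm) and turn (deg about tool z) to reach pos / yaw(deg)"
    T=tool_T(o);d=T[:3,:3].T@(np.array(pos)-T[:3,3])*1000
    rv=np.zeros(3) if yaw is None else (R.from_matrix(T[:3,:3]).inv()*R.from_euler("xyz",[180,0,yaw],degrees=True)).as_rotvec(degrees=True)
    print("turn",np.round(rv,2),"shift",np.round(d,1))
E
python3 - <<'E'
from bench import robot
from h import *
o=robot.get_obs();w=robot.snapshot("wrist");print(np.round(w["T_tool_cam"],3),w["fx"],w["dist_coeffs"])
plan(o,[.568,-.214,.23],107.5)
E
```

```text
[[-0.001 -0.961 -0.275  0.081]
 [ 1.    -0.001 -0.     0.   ]
 [-0.    -0.275  0.961 -0.179]
 [ 0.     0.     0.     1.   ]] 281.9371744212693 [-0.02656422  0.          0.          0.          0.        ]
turn [-1.100e-01  4.000e-02  5.573e+01] shift [-605.6 -590.5  -24.6]
```

Emit:
arm_command(targets=[0,0,7,-42,-40,-25,-1,0,0,14,-75,-73,-25,-1,0,0,20,-108,-105,-25,-1,0,0,26,-142,-138,-25,-1,0,0,32,-175,-171,-25,-1,0,0,38,-208,-203,-25,-1,0,0,44,-242,-236,-25,-1,0,0,50,-275,-268,-25,-1,0,0,55.7,-308,-300,-25,-1,0,0,55.7,-342,-333,-25,-1,0,0,55.7,-375,-366,-25,-1,0,0,55.7,-408,-398,-25,-1,0,0,55.7,-442,-431,-25,-1,0,0,55.7,-475,-463,-25,-1,0,0,55.7,-508,-496,-25,-1,0,0,55.7,-542,-528,-25,-1,0,0,55.7,-575,-560,-25,-1,0,0,55.7,-606,-591,-25,-1,0,0,55.7,-606,-591,-25,-1,0,0,55.7,-606,-591,-25,-1])

```text
time: 2.15
tool_pos: [0.5681, -0.2146, 0.229]
ee_rot: [-3.14, -0.003, 1.875]
wrist_force: [-0.7, -0.3, 0.9]
width: 0.094
finger_force: 0.0
```

```bash
python3 - <<'E'
from bench import robot
from h import *
o=robot.get_obs();w=robot.snapshot("wrist");np.savez("pics/w1.npz",obs_T=tool_T(o),**w)
print(o["tool_pos"],np.degrees(o["ee_rot"]),o["wrist_force"],o["wrist_torque"])
T=tool_T(o)@w["T_tool_cam"]
print(proj(w,[[.568,-.214,.086],[.5463,-.1457,.061]],T))
cv2.imwrite("pics/w1.png",cv2.resize(w["color"][...,::-1],(800,600)))
E
```

```text
[ 0.56810692 -0.21460346  0.22895193] [-1.79892945e+02 -1.43685535e-01  1.07443838e+02] [-0.71638255 -0.31869024  0.86239971] [-0.00303362  0.06752409  0.01518763]
[[258.7397489  176.32856529]
 [258.54542962 113.04363898]]
```

View pics/w1.png

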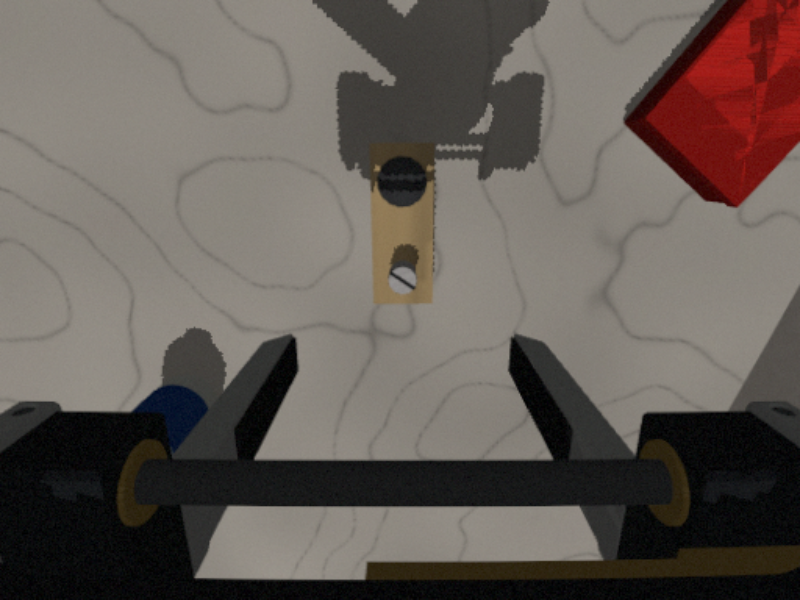

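The clip's slotted head is at (402,279) and the plug at (402,181), so the jaws are square to the rack. The bottle is on the left, near (170,415).

```bash
python3 - <<'E'
from bench import robot
from h import *
w=dict(np.load("pics/w1.npz"));T=w["obs_T"]@w["T_tool_cam"]
g=cv2.cvtColor(w["color"],cv2.COLOR_RGB2GRAY);sub=g[165:192,245:270]
m=(sub>130).astype(np.uint8);m=cv2.morphologyEx(m,cv2.MORPH_CLOSE,np.ones((5,5)))
k=max(cv2.findContours(m,0,2)[0],key=cv2.contourArea);(c,r)=cv2.minEnclosingCircle(k);c=np.array(c)+[245,165];print(c,r)
P=plane(w,[c],.085,T);print("clip",P, "diam",2*r*np.mean(w["range_z"][int(c[1])-2:int(c[1])+3,int(c[0])-2:int(c[0])+3])/w["fx"])
print("range pt z",(T@np.r_[(ray(w,[c],np.eye(4))[1][0])*w["range_z"][int(c[1]),int(c[0])],1])[:3])
h=cv2.cvtColor(w["color"],cv2.COLOR_RGB2HSV);mm=cv2.inRange(h,(10,60,60),(28,255,255));mm[210:]=0
k=max(cv2.findContours(mm,0,2)[0],key=cv2.contourArea);b=cv2.boxPoints(cv2.minAreaRect(k));print("rack",plane(w,b,.052,T))
t=dict(np.load("pics/top0.npz"));print("bottle cap",plane(t,[[656*.64,403*.64]],.2),"body",plane(t,[[625*.64,401*.64]],.06))
o=robot.get_obs()
plan(o,np.r_[P[0,:2],.059],107.5)
E
```

```text
[257.13815784 179.3684206 ] 8.553159713745117
clip [[ 0.56737726 -0.21834174  0.085     ]] diam 0.020199507486445386
range pt z [ 0.56728875 -0.2180378   0.08621686]
rack [[ 0.51276488 -0.12940949  0.052     ]
 [ 0.559806   -0.11468441  0.052     ]
 [ 0.60084293 -0.23780426  0.052     ]
 [ 0.54903282 -0.25408943  0.052     ]]
bottle cap [[ 0.40304675 -0.42640218  0.2       ]] body [[ 0.4004751  -0.41742039  0.06      ]]
turn [-0.05 -0.09  0.02] shift [ -4.5  -1.9 170.8]
```

Emit:
arm_command(targets=[0,0,0,-4,-2,40,-1,0,0,0,-4,-2,80,-1,0,0,0,-4,-2,110,-1,0,0,0,-4,-2,135,-1,0,0,0,-4,-2,155,-1,0,0,0,-4,-2,165,-1,0,0,0,-4,-2,170,-1,0,0,0,-4,-2,170,-1,0,0,0,-4,-2,170,0.2,0,0,0,-4,-2,170,0.6,0,0,0,-4,-2,170,1,0,0,0,-4,-2,170,1,0,0,0,-4,-2,170,1,0,0,0,-4,-2,170,1,0,0,0,-4,-2,170,1,0,0,0,-4,-2,170,1])

```text
time: 3.8
tool_pos: [0.5677, -0.2185, 0.0604]
ee_rot: [-3.142, -0.0, 1.877]
wrist_force: [0.2, -0.7, -0.1]
width: 0.0333
finger_force: 0.0
```

```bash
python3 - <<'E'
from bench import robot
from h import *
o=robot.get_obs();print(o["tool_pos"],o["ee_rot"],o["width"],o["wrist_force"],o["wrist_torque"],o["finger_force"])
E
```

```text
[ 0.56765463 -0.21852757  0.06038557] [-3.14154078e+00 -1.82327226e-04  1.87666214e+00] 0.03331338174194462 [ 0.20278952 -0.69947145 -0.12112339] [-0.07550582  0.01147486 -0.0206177 ] 0.0
```

Still closing; give it more time, then lift gently.

Emit:
arm_command(targets=[0,0,0,0,0,0,1,0,0,0,0,0,0,1,0,0,0,0,0,0,1,0,0,0,0,0,0,1,0,0,0,0,0,0,1,0,0,0,0,0,0,1])

```text
time: 4.4
tool_pos: [0.5677, -0.2186, 0.0604]
ee_rot: [3.142, -0.0, 1.877]
wrist_force: [-0.1, -0.3, -0.1]
width: 0.0213
finger_force: 30.0
```

```bash
python3 - <<'E'
from bench import robot
from h import *
o=robot.get_obs();print(o["tool_pos"],o["ee_rot"],o["width"],o["wrist_force"],o["wrist_torque"],o["finger_force"])
E
```

```text
[ 0.56766159 -0.21855107  0.06040952] [ 3.14157150e+00 -1.28462188e-04  1.87667820e+00] 0.021347996619774944 [-0.06961252 -0.26858634 -0.11154351] [-0.08272109  0.05392253 -0.0076229 ] 29.999894499778748
```

Emit:
arm_command(targets=[0,0,0,0,0,-5,1,0,0,0,0,0,-15,1,0,0,0,0,0,-30,1,0,0,0,0,0,-50,1,0,0,0,0,0,-75,1,0,0,0,0,0,-105,1,0,0,0,0,0,-135,1,0,0,0,0,0,-150,1,0,0,0,0,0,-150,1,0,0,0,0,0,-150,1])

```text
time: 5.4
tool_pos: [0.5675, -0.2185, 0.21]
ee_rot: [-3.141, -0.0, 1.877]
wrist_force: [-0.5, 0.2, -1.2]
width: 0.0216
finger_force: 30.0
```

```bash
python3 - <<'E'
from bench import robot
from h import *
o=robot.get_obs();print(o["tool_pos"],o["ee_rot"],o["width"],o["wrist_force"],o["wrist_torque"],o["finger_force"])
plan(o,[.568,.199,.21],107.5)
E
```

```text
[ 0.56746075 -0.21846711  0.20997781] [-3.14118832e+00 -4.81978888e-04  1.87663734e+00] 0.02158727431099309 [-0.4701786   0.21476035 -1.16631245] [-0.05642064  0.01745985  0.02745518] 29.99983459711075
turn [-0.02 -0.03  0.02] shift [3.979e+02 1.262e+02 1.000e-01]
```

Emit:
arm_command(targets=[0,0,0,15,5,0,1,0,0,0,45,14,0,1,0,0,0,85,27,0,1,0,0,0,125,40,0,1,0,0,0,165,52,0,1,0,0,0,205,65,0,1,0,0,0,245,78,0,1,0,0,0,285,91,0,1,0,0,0,325,103,0,1,0,0,0,360,115,0,1,0,0,0,385,122,0,1,0,0,0,398,126,0,1,0,0,0,398,126,0,1,0,0,0,398,126,0,1,0,0,0,398,126,0,1])

```text
time: 6.9
tool_pos: [0.568, 0.1976, 0.2102]
ee_rot: [-3.141, 0.0, 1.875]
wrist_force: [0.8, -0.2, -0.1]
width: 0.0213
finger_force: 30.0
```

```bash
python3 - <<'E'
from bench import robot
from h import *
o=robot.get_obs();w=robot.snapshot("wrist");np.savez("pics/w2.npz",obs_T=tool_T(o),**w)
print(o["tool_pos"],np.degrees(o["ee_rot"]),o["wrist_force"],o["wrist_torque"],o["width"])
T=tool_T(o)@w["T_tool_cam"]
print(proj(w,[[.586,.1425,.09]],T),proj(w,tool_T(o)[:3,3]+[[0,0,-.053]],T))
cv2.imwrite("pics/w2.png",cv2.resize(w["color"][...,::-1],(800,600)))
E
```

```text
[0.56800905 0.19758025 0.21021807] [-1.79963757e+02  2.44948823e-02  1.07427458e+02] [ 0.82850334 -0.20900467 -0.05589436] [-0.03104715  0.00082564 -0.00767627] 0.021309492778159755
[[259.12359081 229.88119746]] [[258.61212852 201.78199989]]
```

View pics/w2.png

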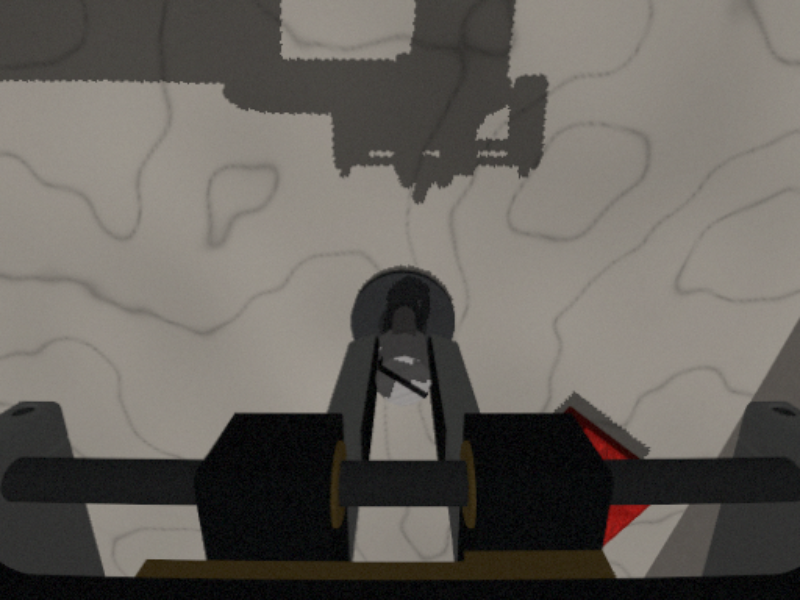

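The stand's nut is hidden behind the fingers near (403,360), because +x of the tool is up in the image. I'll move back 140 mm so the stand comes into view above the clip.

Emit:
arm_command(targets=[0,0,0,-20,0,0,1,0,0,0,-60,0,0,1,0,0,0,-100,0,0,1,0,0,0,-130,0,0,1,0,0,0,-140,0,0,1,0,0,0,-140,0,0,1,0,0,0,-140,0,0,1])

```text
time: 7.65
tool_pos: [0.6099, 0.0659, 0.2106]
ee_rot: [3.141, -0.001, 1.876]
wrist_force: [0.2, 0.6, -1.0]
width: 0.0214
finger_force: 30.0
```

```bash
python3 - <<'E'
from bench import robot
from h import *
o=robot.get_obs();w=robot.snapshot("wrist");np.savez("pics/w3.npz",obs_T=tool_T(o),**w)
print(o["tool_pos"],np.degrees(o["ee_rot"]),o["wrist_force"],o["wrist_torque"],o["width"])
T=tool_T(o)@w["T_tool_cam"]
p=proj(w,[[.586,.1425,.09]],T)[0];print(p)
x,y=np.int32(p)-[100,75];x=max(x,0);y=max(y,0);print("crop",x,y)
cv2.imwrite("pics/w3.png",cv2.resize(w["color"][y:y+150,x:x+200,::-1],(800,600),interpolation=cv2.INTER_CUBIC))
E
```

```text
[0.60988779 0.06586497 0.21057885] [ 1.79991439e+02 -5.79216914e-02  1.07512831e+02] [ 0.22027462  0.5874293  -0.96531799] [-0.05024303  0.03223607  0.03414225] 0.021424370974585844
[258.71201422 105.99022351]
crop 158 30
```

View pics/w3.png

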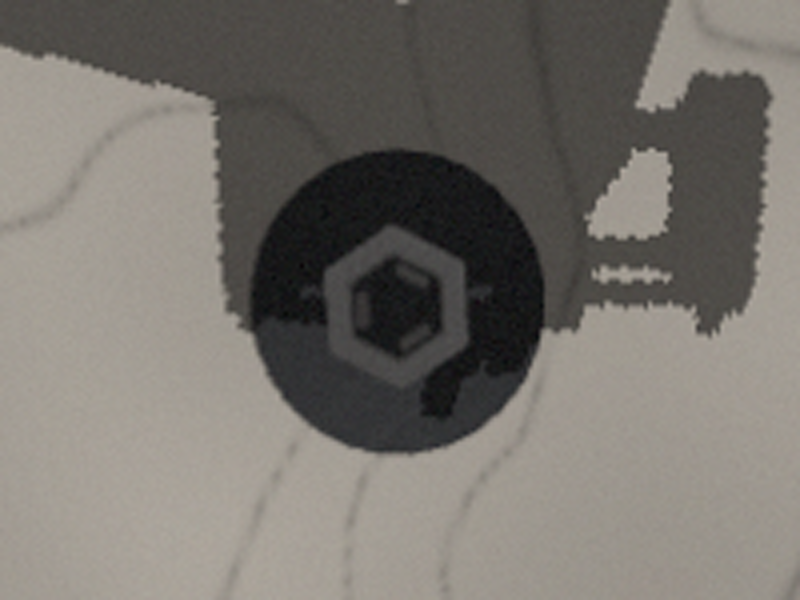

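The crop shows the nut's hexagon with its centre at about (397,306), flats facing left and right, and the three jaws clearly open. Next I'll locate the stem's foot in the same picture.

```bash
python3 - <<'E'
from h import *
w=dict(np.load("pics/w3.npz"));T=w["obs_T"]@w["T_tool_cam"]
v=(np.array([(390,223),(465,262),(469,347),(402,388),(330,347),(326,268)])+.5)/4-.5+[158,30]
P=plane(w,v,.09,T);c=P.mean(0);print("centre",c,"r",np.linalg.norm(P-c,axis=1)*1000)
a=np.degrees(np.arctan2(*(P-c)[:,1::-1].T));print("vertex angles mod60",a%60)
h=cv2.cvtColor(w["color"],cv2.COLOR_RGB2GRAY)
cv2.imwrite("pics/w3b.png",cv2.resize(np.clip(w["color"][150:270,180:340,::-1]*1.8,0,255).astype(np.uint8),(800,600),interpolation=cv2.INTER_CUBIC))
E
```

```text
centre [0.58429195 0.14168154 0.09      ] r [20.4011857  20.42785332 21.16756506 20.57603446 20.07074428 20.38005508]
vertex angles mod60 [52.39113994 49.82193792 48.96442884 51.03116254 47.67822347 49.75072799]
```

View pics/w3b.png

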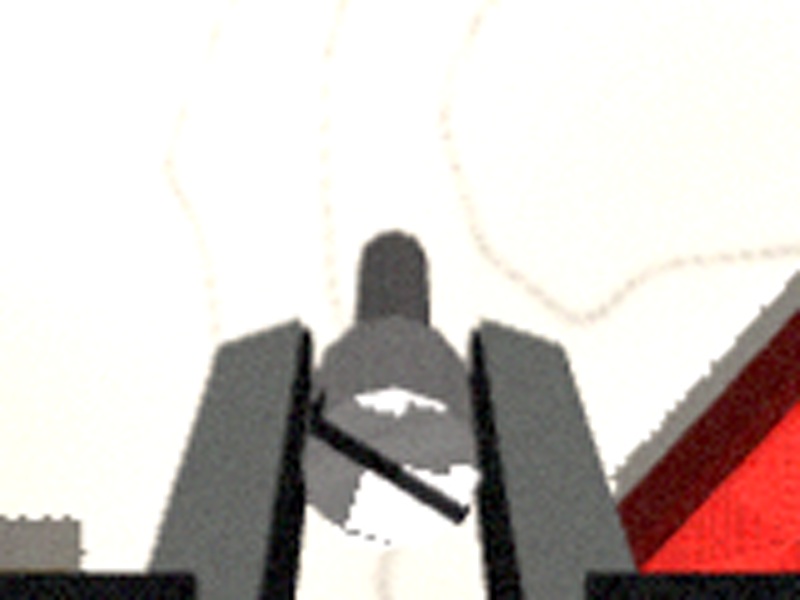

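```bash
python3 - <<'E'
from bench import robot
from h import *
w=dict(np.load("pics/w3.npz"));C=w["T_tool_cam"]
px=(np.array([[393,230]])+.5)/5-.5+[180,150]
for z,r in((.0534,4),(.0504,6)):
    P=plane(w,px,z,C)[0]*1000;print("foot axis in tool", P[0]-r,P[1])
# side edges of stem at row 280
for u in (358,429): print(plane(w,(np.array([[u,275]])+.5)/5-.5+[180,150],.045,C)[0]*1000)
o=robot.get_obs();T=tool_T(o);print(o["tool_pos"])
c=np.linalg.inv(w["obs_T"])@[.58429,.14168,.09,1];print("nut in tool",c[:3]*1000)
E
```

```text
foot axis in tool 1.5486788747275693 -0.32190187759326105
foot axis in tool 0.5246168532826081 -0.3226475325992146
[ 0.31072757 -6.22777932 45.        ]
[ 0.30511215  5.74119653 45.        ]
[0.60982984 0.06639782 0.21064241]
nut in tool [ 79.88190927  -1.61513725 120.65942256]
```

Emit:
arm_command(targets=[0,0,0,20,0,0,1,0,0,0,50,-1.3,10,1,0,0,0,72,-1.3,30,1,0,0,0,79,-1.3,45,1,0,0,0,79,-1.3,55,1,0,0,0,79,-1.3,55,1,0,0,0,79,-1.3,55,1,0,0,0,79,-1.3,55,1])

```text
time: 8.5
tool_pos: [0.586, 0.1396, 0.1565]
ee_rot: [3.14, 0.0, 1.875]
wrist_force: [0.3, 0.7, -1.0]
width: 0.0214
finger_force: 30.0
```

```bash
cat > st.py <<'E'
from bench import robot
from h import *
o=robot.get_obs()
for k in("time","tool_pos","ee_rot","wrist_force","wrist_torque","width","finger_force"):print(k,np.round(o[k],4))
E
cat > e.py <<'E'
from st import *
w=dict(np.load("pics/w3.npz"));c=w["obs_T"]@[.0799,-.0016,.12066,1];f=tool_T(o)@[.001,-.0003,.0534,1]
print("foot-nut mm world",(f-c)[:3]*1000,"in tool",tool_T(o)[:3,:3].T@(f-c)[:3]*1000)
E
python3 e.py
```

```text
time 8.5
tool_pos [0.586  0.1396 0.1565]
ee_rot [3.1397e+00 5.0000e-04 1.8755e+00]
wrist_force [ 0.2707  0.6899 -0.9512]
wrist_torque [-0.0882 -0.0063  0.0292]
width 0.0214
finger_force 29.9999
foot-nut mm world [ 1.23422438 -1.25572728 13.1484053 ] in tool [ -1.57423197   0.82519975 -13.14616149]
```

Emit:
arm_command(targets=[0,0,0,0,0,0,1,0,0,0,0,0,0,1])

```text
time: 8.7
tool_pos: [0.5857, 0.1399, 0.1562]
ee_rot: [3.14, 0.0, 1.876]
wrist_force: [-0.3, 0.2, -0.3]
width: 0.0215
finger_force: 30.0
```

```bash
python3 e.py
```

```text
time 8.7
tool_pos [0.5857 0.1399 0.1562]
ee_rot [3.1402e+00 2.0000e-04 1.8758e+00]
wrist_force [-0.3355  0.1879 -0.3389]
wrist_torque [-0.0603  0.0091 -0.0365]
width 0.0215
finger_force 29.9999
foot-nut mm world [ 0.84345015 -0.94238513 12.84796072] in tool [ -1.1548804    0.53931807 -12.8469833 ]
```

Emit:
arm_command(targets=[0,0,0,1,-0.4,0,1,0,0,0,1,-0.4,3,1,0,0,0,1,-0.4,6,1,0,0,0,1,-0.4,9,1,0,0,0,1,-0.4,12,1,0,0,0,1,-0.4,14,1,0,0,0,1,-0.4,16,1,0,0,0,1,-0.4,18,1,0,0,0,1,-0.4,18,1])

```text
time: 9.6
tool_pos: [0.5843, 0.1412, 0.1371]
ee_rot: [-3.141, -0.0, 1.877]
wrist_force: [-0.7, -0.4, -1.4]
width: 0.0214
finger_force: 30.0
```

```bash
python3 e.py
```

```text
time 9.6
tool_pos [0.5843 0.1412 0.1371]
ee_rot [-3.1411e+00 -2.0000e-04  1.8766e+00]
wrist_force [-0.6782 -0.4399 -1.3994]
wrist_torque [-0.0564  0.0194  0.0087]
width 0.0214
finger_force 29.9999
foot-nut mm world [-0.64560962  0.32108638 -6.29393567] in tool [ 0.49947733 -0.51562167  6.29429831]
```

Emit:
arm_command(targets=[0,0,0,-0.3,0.3,2,1,0,0,0,-0.3,0.3,4,1,0,0,0,-0.3,0.3,6,1,0,0,0,-0.3,0.3,8,1,0,0,0,-0.3,0.3,10,1,0,0,0,-0.3,0.3,12,1,0,0,0,-0.3,0.3,14,1,0,0,0,-0.3,0.3,16,1,0,0,0,-0.3,0.3,18,1,0,0,0,-0.3,0.3,18,1])

```text
time: 10.6
tool_pos: [0.5846, 0.141, 0.119]
ee_rot: [-3.141, -0.0, 1.877]
wrist_force: [0.3, -0.1, -1.3]
width: 0.0214
finger_force: 30.0
```

```bash
python3 e.py
```

```text
time 10.6
tool_pos [0.5846 0.141  0.119 ]
ee_rot [-3.1409e+00 -2.0000e-04  1.8767e+00]
wrist_force [ 0.2749 -0.1035 -1.259 ]
wrist_torque [-0.0463  0.053   0.047 ]
width 0.0214
finger_force 29.9999
foot-nut mm world [ -0.33500129   0.12740856 -24.39030318] in tool [ 0.21703169 -0.26386806 24.39054364]
```

Foot at about 65 mm with no contact force. Now into the bore, slowly.

Emit:
arm_command(targets=[0,0,0,0,0,1.5,1,0,0,0,0,0,3,1,0,0,0,0,0,4.5,1,0,0,0,0,0,6,1,0,0,0,0,0,7,1,0,0,0,0,0,8,1,0,0,0,0,0,8,1])

```text
time: 11.3
tool_pos: [0.5847, 0.141, 0.1113]
ee_rot: [-3.141, -0.0, 1.877]
wrist_force: [0.3, 0.3, -0.2]
width: 0.0215
finger_force: 30.0
```

```bash
python3 e.py
```

```text
time 11.3
tool_pos [0.5847 0.141  0.1113]
ee_rot [-3.1414e+00 -1.0000e-04  1.8766e+00]
wrist_force [ 0.2592  0.3135 -0.2265]
wrist_torque [-0.0629  0.0523 -0.0025]
width 0.0215
finger_force 29.9999
foot-nut mm world [ -0.15708078   0.1380454  -32.09592916] in tool [ 0.17448083 -0.10159442 32.09597536]
```

Emit:
arm_command(targets=[0,0,0,0,0,1,1,0,0,0,0,0,2,1,0,0,0,0,0,3,1,0,0,0,0,0,4,1,0,0,0,0,0,5,1,0,0,0,0,0,6,1,0,0,0,0,0,7,1,0,0,0,0,0,8,1,0,0,0,0,0,8,1])

```text
time: 12.2
tool_pos: [0.585, 0.1412, 0.1037]
ee_rot: [3.141, -0.0, 1.877]
wrist_force: [-0.2, 0.1, 2.0]
width: 0.0213
finger_force: 30.0
```

Emit:
arm_command(targets=[0,0,0,0,0,0.5,1,0,0,0,0,0,1,1,0,0,0,0,0,1.5,1,0,0,0,0,0,2,1,0,0,0,0,0,2,1])

```text
time: 12.7
tool_pos: [0.585, 0.1411, 0.1014]
ee_rot: [3.141, -0.0, 1.877]
wrist_force: [-0.6, 0.8, 1.4]
width: 0.0215
finger_force: 30.0
```

Emit:
arm_command(targets=[0,0,0,0,0,0.5,1,0,0,0,0,0,1,1,0,0,0,0,0,1.3,1,0,0,0,0,0,1.3,1])

```text
time: 13.1
tool_pos: [0.5849, 0.141, 0.1002]
ee_rot: [3.141, -0.0, 1.877]
wrist_force: [0.2, 0.6, 2.8]
width: 0.0217
finger_force: 30.0
```

Emit:
arm_command(targets=[0,0,0,0,0,0.4,1,0,0,0,0,0,0.7,1,0,0,0,0,0,0.7,1])

```text
time: 13.4
tool_pos: [0.5849, 0.141, 0.0995]
ee_rot: [3.141, -0.0, 1.877]
wrist_force: [0.3, -0.1, 2.7]
width: 0.0215
finger_force: 30.0
```

Emit:
arm_command(targets=[0,0,0,0,0,0.4,1,0,0,0,0,0,0.4,1])

```text
time: 13.6
tool_pos: [0.5849, 0.141, 0.0993]
ee_rot: [3.141, 0.0, 1.877]
wrist_force: [-0.2, 1.7, 3.9]
width: 0.0212
finger_force: 30.0
```

Emit:
arm_command(targets=[0,0,0,0,0,0.4,1,0,0,0,0,0,0.4,1])

```text
time: 13.8
tool_pos: [0.5849, 0.141, 0.0993]
ee_rot: [3.141, 0.0, 1.877]
wrist_force: [0.1, 1.0, 6.0]
width: 0.0214
finger_force: 30.0
```

Emit:
arm_command(targets=[0,0,0,0,0,0.4,1,0,0,0,0,0,0.4,1])

```text
time: 14.0
tool_pos: [0.585, 0.141, 0.0993]
ee_rot: [3.141, 0.0, 1.877]
wrist_force: [-0.6, -0.1, 6.7]
width: 0.0215
finger_force: 30.0
```

Emit:
arm_command(targets=[0,0,0,0,0,0.5,1,0,0,0,0,0,1,1,0,0,0,0,0,1,1])

```text
time: 14.3
tool_pos: [0.5851, 0.1409, 0.0993]
ee_rot: [3.14, 0.0, 1.877]
wrist_force: [-3.0, -0.1, 10.5]
width: 0.0214
finger_force: 30.0
```

Emit:
arm_command(targets=[0,0,0,0,0,0.5,1,0,0,0,0,0,0.5,1,0,0,0,0,0,0.5,1])

```text
time: 14.6
tool_pos: [0.5851, 0.141, 0.0992]
ee_rot: [3.14, 0.0, 1.877]
wrist_force: [-3.3, 0.2, 11.2]
width: 0.0211
finger_force: 30.0
```

Emit:
arm_command(targets=[0,0,0,0,0,0.5,1,0,0,0,0,0,1,1,0,0,0,0,0,1,1])

```text
time: 14.9
tool_pos: [0.5852, 0.141, 0.0992]
ee_rot: [3.139, 0.001, 1.877]
wrist_force: [-3.1, 0.6, 12.6]
width: 0.0213
finger_force: 30.0
```

Emit:
arm_command(targets=[0,0,0,0,0,0.3,1,0,0,0,0,0,0.3,1])

```text
time: 15.1
tool_pos: [0.5853, 0.1409, 0.0992]
ee_rot: [3.139, 0.001, 1.877]
wrist_force: [-3.5, -0.3, 14.3]
width: 0.0216
finger_force: 30.0
```

The stem stopped dead at TCP z = 0.0993, where home was predicted (0.0994), and the push reached 14 N. I'll relax the push, then open.

Emit:
arm_command(targets=[0,0,0,0,0,-1.5,1,0,0,0,0,0,-3,1,0,0,0,0,0,-3,1,0,0,0,0,0,-3,-0.3,0,0,0,0,0,-3,-0.3,0,0,0,0,0,-3,-0.3,0,0,0,0,0,-3,-0.3,0,0,0,0,0,-3,-0.3,0,0,0,0,0,-3,-0.3,0,0,0,0,0,-3,-0.3,0,0,0,0,0,-3,-0.3])

```text
time: 16.2
tool_pos: [0.5848, 0.141, 0.0985]
ee_rot: [3.141, -0.0, 1.877]
wrist_force: [-0.2, -0.1, 0.3]
width: 0.0613
finger_force: 0.0
```

```bash
python3 st.py; python3 -c "
from st import *
plan(o,[.5848,.141,.063],110)"
```

```text
time 16.2
tool_pos [0.5848 0.141  0.0985]
ee_rot [ 3.1415 -0.      1.8767]
wrist_force [-0.2175 -0.1409  0.2703]
wrist_torque [-0.0783  0.0585 -0.029 ]
width 0.0613
finger_force 0.0
time 16.2
tool_pos [0.5848 0.141  0.0985]
ee_rot [ 3.1415 -0.      1.8767]
wrist_force [-0.2175 -0.1409  0.2703]
wrist_torque [-0.0783  0.0585 -0.029 ]
width 0.0613
finger_force 0.0
turn [ 0.01 -0.   -2.47] shift [ 0.  -0.  35.5]
```

Emit:
arm_command(targets=[0,0,-2.5,1,0,3,-0.3,0,0,-2.5,1,0,10,-0.3,0,0,-2.5,1,0,18,-0.3,0,0,-2.5,1,0,26,-0.3,0,0,-2.5,1,0,32,-0.3,0,0,-2.5,1,0,35.5,-0.3,0,0,-2.5,1,0,35.5,-0.3,0,0,-2.5,1,0,35.5,-0.3,0,0,-2.5,1,0,35.5,1,0,0,-2.5,1,0,35.5,1,0,0,-2.5,1,0,35.5,1,0,0,-2.5,1,0,35.5,1,0,0,-2.5,1,0,35.5,1,0,0,-2.5,1,0,35.5,1,0,0,-2.5,1,0,35.5,1,0,0,-2.5,1,0,35.5,1,0,0,-2.5,1,0,35.5,1])

```text
time: 17.9
tool_pos: [0.5847, 0.142, 0.0633]
ee_rot: [3.141, 0.0, 1.92]
wrist_force: [0.4, 0.3, 0.7]
width: 0.0359
finger_force: 30.0
```

```bash
python3 st.py
```

```text
time 17.9
tool_pos [0.5847 0.142  0.0633]
ee_rot [3.1409e+00 1.0000e-04 1.9204e+00]
wrist_force [0.4389 0.3422 0.6745]
wrist_torque [-0.0603  0.0212  0.2491]
width 0.0359
finger_force 29.9773
```

```bash
cat > t.py <<'E'
from bench import robot
import numpy as np,os
a=[]
for i in range(5):
    o=robot.get_obs();a.append([o["time"],np.degrees(o["ee_rot"][2]),o["wrist_torque"][2],*o["wrist_force"],o["width"]*1000,np.degrees(o["joint_positions"][5])])
    if i<4:robot.snapshot("top")
m=np.r_[a[-1][0],np.mean(a,0)[1:]]
with open("log.txt","a") as f:f.write(" ".join(f"{v:.4f}" for v in m)+"\n")
for l in open("log.txt"):print(l.strip())
print("sd",np.std(a,0)[2])
E
python3 t.py
```

```text
18.1000 110.0286 0.2491 0.3877 -0.0104 1.7799 35.7746 -11.7809
sd 0.021624560827189138
```

Emit:
arm_command(targets=[0,0,2,0,0,0,1,0,0,4,0,0,0,1,0,0,6,0,0,0,1,0,0,6,0,0,0,1])

```text
time: 18.5
tool_pos: [0.5848, 0.142, 0.0633]
ee_rot: [3.141, -0.0, 1.816]
wrist_force: [0.8, -0.4, 1.8]
width: 0.0362
finger_force: 30.0
```

```bash
python3 t.py
```

```text
18.1000 110.0286 0.2491 0.3877 -0.0104 1.7799 35.7746 -11.7809
18.7000 104.0433 0.2086 0.4574 0.0336 1.8290 36.0165 -5.7974
sd 0.03813708538377733
```

Emit:
arm_command(targets=[0,0,2,0,0,0,1,0,0,4,0,0,0,1,0,0,6,0,0,0,1,0,0,6,0,0,0,1])

```text
time: 19.1
tool_pos: [0.5849, 0.142, 0.0632]
ee_rot: [3.141, -0.0, 1.711]
wrist_force: [1.7, -0.2, 3.5]
width: 0.0356
finger_force: 30.0
```

```bash
python3 t.py
```

```text
18.1000 110.0286 0.2491 0.3877 -0.0104 1.7799 35.7746 -11.7809
18.7000 104.0433 0.2086 0.4574 0.0336 1.8290 36.0165 -5.7974
19.3000 98.0561 0.2764 1.5302 0.3611 3.1720 35.9620 0.1889
sd 0.04809019873096758
```

```bash
cat > s.py <<'E'
from bench import robot
import numpy as np
o=robot.get_obs();l=f'{o["time"]:.2f} {np.degrees(o["ee_rot"][2]):.2f} {o["wrist_torque"][2]:.4f} {o["width"]*1000:.1f} {o["joint_torque"][5]:.4f} {np.round(o["wrist_force"],1)}'
open("log2.txt","a").write(l+"\n");print(l)
E
python3 s.py
```

```text
19.30 98.05 0.2460 36.0 0.2284 [ 1.6 -0.4  3.1]
```

Emit:
arm_command(targets=[0,0,1.5,0,0,0,1,0,0,3,0,0,0,1])

```text
time: 19.5
tool_pos: [0.5849, 0.142, 0.0632]
ee_rot: [3.141, -0.0, 1.657]
wrist_force: [2.1, -0.1, 2.0]
width: 0.0356
finger_force: 30.1
```

```bash
python3 s.py
```

```text
19.50 94.93 0.4322 35.6 0.1870 [ 2.1 -0.1  2. ]
```

Emit:
arm_command(targets=[0,0,1.5,0,0,0,1])

```text
time: 19.6
tool_pos: [0.5849, 0.142, 0.0633]
ee_rot: [3.14, -0.0, 1.63]
wrist_force: [2.6, 1.2, 1.7]
width: 0.0356
finger_force: 30.1
```

```bash
python3 s.py
```

```text
19.60 93.42 0.3835 35.6 0.1978 [2.6 1.2 1.7]
```

Emit:
arm_command(targets=[0,0,1.5,0,0,0,1])

```text
time: 19.7
tool_pos: [0.585, 0.142, 0.0633]
ee_rot: [3.14, -0.0, 1.604]
wrist_force: [3.4, 0.6, 3.0]
width: 0.0358
finger_force: 30.1
```

```bash
python3 s.py
```

```text
19.70 91.91 0.4211 35.8 0.1997 [3.4 0.6 3. ]
```

Emit:
arm_command(targets=[0,0,1.5,0,0,0,1])

```text
time: 19.8
tool_pos: [0.585, 0.142, 0.0632]
ee_rot: [3.14, -0.0, 1.578]
wrist_force: [2.9, 0.8, 2.8]
width: 0.0357
finger_force: 30.1
```

```bash
python3 s.py
```

```text
19.80 90.41 0.3781 35.7 0.2006 [2.9 0.8 2.8]
```

Emit:
arm_command(targets=[0,0,1.5,0,0,0,1])

```text
time: 19.9
tool_pos: [0.585, 0.142, 0.0632]
ee_rot: [3.14, -0.0, 1.552]
wrist_force: [3.5, 0.8, 2.8]
width: 0.0361
finger_force: 30.1
```

```bash
python3 s.py
```

```text
19.90 88.90 0.4408 36.1 0.2012 [3.5 0.8 2.8]
```

Emit:
arm_command(targets=[0,0,1.5,0,0,0,1,0,0,3,0,0,0,1])

```text
time: 20.1
tool_pos: [0.585, 0.142, 0.0633]
ee_rot: [3.14, -0.0, 1.499]
wrist_force: [4.3, 0.8, 2.7]
width: 0.0359
finger_force: 30.1
```

```bash
python3 s.py
```

```text
20.10 85.90 0.3824 35.9 0.2023 [4.3 0.8 2.7]
```

Emit:
arm_command(targets=[0,0,1.5,0,0,0,1,0,0,3,0,0,0,1])

```text
time: 20.3
tool_pos: [0.585, 0.142, 0.0632]
ee_rot: [3.14, -0.0, 1.447]
wrist_force: [4.7, 1.2, 2.2]
width: 0.0356
finger_force: 30.1
```

```bash
python3 s.py
```

```text
20.30 82.90 0.4559 35.6 0.2039 [4.7 1.2 2.2]
```

Emit:
arm_command(targets=[0,0,1.5,0,0,0,1,0,0,3,0,0,0,1])

```text
time: 20.5
tool_pos: [0.5851, 0.1419, 0.0633]
ee_rot: [3.14, -0.0, 1.394]
wrist_force: [5.6, 0.8, 1.9]
width: 0.0362
finger_force: 30.1
```

```bash
python3 s.py
```

```text
20.50 79.90 0.4127 36.2 0.2079 [5.6 0.8 1.9]
```

Emit:
arm_command(targets=[0,0,1.5,0,0,0,1,0,0,3,0,0,0,1])

```text
time: 20.7
tool_pos: [0.5852, 0.1419, 0.0633]
ee_rot: [3.14, -0.001, 1.342]
wrist_force: [5.1, 0.4, 2.0]
width: 0.0356
finger_force: 30.1
```

```bash
python3 s.py
```

```text
20.70 76.90 0.4376 35.6 0.2204 [5.1 0.4 2. ]
```

Emit:
arm_command(targets=[0,0,1.5,0,0,0,1,0,0,3,0,0,0,1])

```text
time: 20.9
tool_pos: [0.5852, 0.1419, 0.0632]
ee_rot: [3.14, -0.001, 1.29]
wrist_force: [5.4, 0.4, 2.6]
width: 0.0355
finger_force: 30.1
```

```bash
python3 s.py
```

```text
20.90 73.90 0.5053 35.5 0.2426 [5.4 0.4 2.6]
```

Emit:
arm_command(targets=[0,0,1.5,0,0,0,1,0,0,3,0,0,0,1])

```text
time: 21.1
tool_pos: [0.5852, 0.1419, 0.0632]
ee_rot: [3.14, -0.001, 1.238]
wrist_force: [5.2, 0.6, 2.3]
width: 0.0361
finger_force: 30.1
```

```bash
python3 s.py
```

```text
21.10 70.91 0.4649 36.1 0.2689 [5.2 0.6 2.3]
```

Emit:
arm_command(targets=[0,0,1.5,0,0,0,1,0,0,3,0,0,0,1])

```text
time: 21.3
tool_pos: [0.5853, 0.1419, 0.0632]
ee_rot: [3.14, -0.001, 1.185]
wrist_force: [6.1, 0.3, 2.3]
width: 0.036
finger_force: 30.1
```

```bash
python3 s.py
```

```text
21.30 67.91 0.4791 36.0 0.2971 [6.1 0.3 2.3]
```

Emit:
arm_command(targets=[0,0,1.5,0,0,0,1,0,0,3,0,0,0,1])

```text
time: 21.5
tool_pos: [0.5853, 0.1419, 0.0633]
ee_rot: [3.14, -0.001, 1.133]
wrist_force: [5.6, -0.4, 3.0]
width: 0.0357
finger_force: 30.2
```

```bash
python3 s.py
```

```text
21.50 64.91 0.5686 35.7 0.3262 [ 5.6 -0.4  3. ]
```

Emit:
arm_command(targets=[0,0,1.5,0,0,0,1,0,0,3,0,0,0,1])

```text
time: 21.7
tool_pos: [0.5854, 0.1419, 0.0633]
ee_rot: [3.14, -0.001, 1.081]
wrist_force: [5.9, 0.9, 2.1]
width: 0.0355
finger_force: 30.2
```

```bash
python3 s.py
```

```text
21.70 61.92 0.5613 35.5 0.3560 [5.9 0.9 2.1]
```

Emit:
arm_command(targets=[0,0,1.0,0,0,0,1,0,0,2,0,0,0,1])

```text
time: 21.9
tool_pos: [0.5854, 0.1418, 0.0633]
ee_rot: [3.14, -0.001, 1.046]
wrist_force: [5.6, 0.1, 1.9]
width: 0.0362
finger_force: 30.2
```

```bash
python3 s.py; python3 t.py
```

```text
21.90 59.94 0.5465 36.2 0.4449 [5.6 0.1 1.9]
18.1000 110.0286 0.2491 0.3877 -0.0104 1.7799 35.7746 -11.7809
18.7000 104.0433 0.2086 0.4574 0.0336 1.8290 36.0165 -5.7974
19.3000 98.0561 0.2764 1.5302 0.3611 3.1720 35.9620 0.1889
22.1000 59.9502 0.5210 5.8709 0.1070 2.4438 35.9605 38.2932
sd 0.027522017601635404
```

The turning torque is about 0.14 N m above free and the nut is about 0.34 rad past contact, so it is snug. Release and go straight up.

Emit:
arm_command(targets=[0,0,0,0,0,0,-0.4,0,0,0,0,0,0,-0.4,0,0,0,0,0,0,-0.4,0,0,0,0,0,0,-0.4,0,0,0,0,0,0,-0.4,0,0,0,0,0,0,-0.4,0,0,0,0,0,0,-0.4,0,0,0,0,0,-10,-0.4,0,0,0,0,0,-30,-0.4,0,0,0,0,0,-60,-0.4,0,0,0,0,0,-95,-0.4,0,0,0,0,0,-130,-0.4,0,0,0,0,0,-155,-0.4,0,0,0,0,0,-160,-0.4,0,0,0,-30,0,-160,-0.4,0,0,0,-70,0,-160,-0.4,0,0,0,-80,0,-160,-0.4,0,0,0,-80,0,-160,-0.4,0,0,0,-80,0,-160,-0.4,0,0,0,-80,0,-160,-0.4])

```text
time: 24.1
tool_pos: [0.5449, 0.0736, 0.2225]
ee_rot: [-3.141, -0.0, 1.049]
wrist_force: [0.5, 0.9, 1.2]
width: 0.0655
finger_force: 0.0
```

```bash
python3 - <<'E'
from st import *
w=robot.snapshot("wrist");T=tool_T(o)@w["T_tool_cam"]
p=proj(w,[[.5845,.1415,.125]],T)[0];print(p)
x,y=np.maximum(np.int32(p)-[100,75],0);im=w["color"][y:y+150,x:x+200,::-1]
cv2.imwrite("pics/w4.png",cv2.resize(im,None,fx=4,fy=4,interpolation=cv2.INTER_CUBIC))
u,v=np.int32(p);r=w["range_z"]
ys,xs=np.mgrid[v-6:v+7,u-6:u+7];uv=np.c_[xs.ravel(),ys.ravel()]
d=ray(w,uv,np.eye(4))[1]*r[ys,xs].ravel()[:,None];Z=(d@T[:3,:3].T+T[:3,3])[:,2];print("head top z",np.round(np.percentile(Z,[5,50,95]),4))
E
```

```text
time 24.1
tool_pos [0.5449 0.0736 0.2225]
ee_rot [-3.1408e+00 -3.0000e-04  1.0487e+00]
wrist_force [0.5463 0.8573 1.1974]
wrist_torque [-0.0554  0.1082 -0.024 ]
width 0.0655
finger_force 0.0
[259.29265501 106.98692547]
head top z [0.1235 0.1246 0.1257]
```

View pics/w4.png

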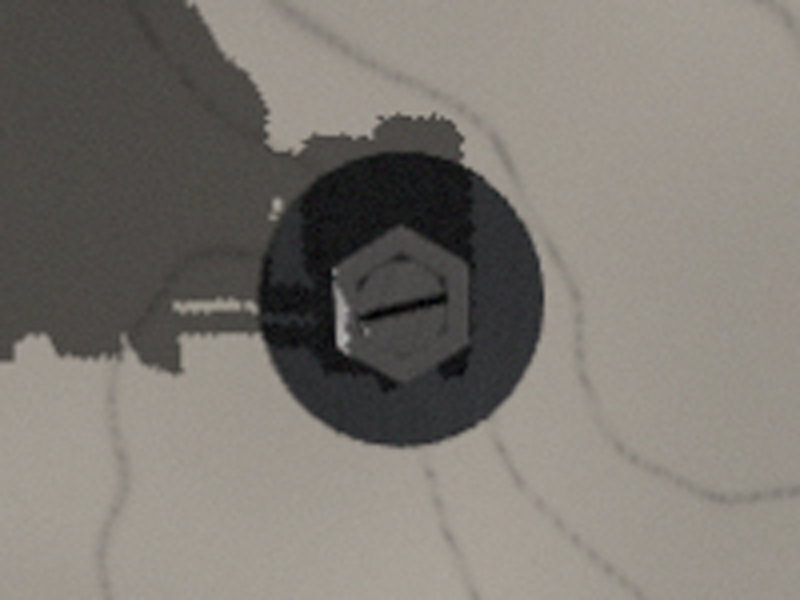

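The clip head sits centred in the nut at (403,300), its top at 0.1246 m against 0.125 m when home, and the nut is square to the jaws where it was left. I'm handing the job in.

```bash
python3 -c "
from bench import robot
print(robot.close_job())"
```

```text
the job is handed in; nothing more can be done
None
```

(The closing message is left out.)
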